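Hold the moisture probe on the chopping board's marked spot

TASK

Switch the moisture tester on by pushing the grey wall toggle fully down, then lift the orange probe out of its white holder and set its sprung brass tip on the centre of the red-ringed spot on the sloping chopping board, with the probe square to the board's face. Press gently, so that the tip is pushed in about half its travel, and finish while still holding the probe there in the gripper. Leave the mug, the spoon and the container tier where they stand.

Things in the scene. Friction and masses are not known exactly. Their poses are not given: they have to be found in the camera images.
- switch (a joint): Toggle on the grey panel: 0 = lever up (off), 1.0 rad = lever fully down (on). A round steel lever (12 mm thick, 18 mm black ball at its end) 60 mm long, standing out of the panel's front and pivoting 150 mm above the bench; it leans 0.5 rad above level at 0 and 0.5 rad below level at 1.0. It starts between 0 and 0.15, stays where it is left and takes about 2 N at the ball to move.
- switch_tip (a point): Centre of the 18 mm ball at the end of the toggle lever; it moves with the lever, from 179 mm above the bench (off) to 121 mm (on).
- panel: Fixed upright grey panel, 24 mm thick, 150 mm wide, 190 mm high, that carries the toggle. Origin at the centre of its underside; x is its thickness, z up; its front, with the toggle, faces its own -x. The lever's pivot lies at (-30, 0, 150) mm in this frame, and the lever swings in the frame's x-z plane.
- probe: Orange hand probe, about 145 g, standing upright in the holder. Origin at the underside centre of its black collar, z along the probe away from the tip. From there: collar 38 mm across up to z = 6 mm; orange handle of rectangular section 34 mm (x) by 26 mm (y) from z = 6 to 86 mm; steel nose 18 mm across down to z = -30 mm; brass plunger 10 mm across with a round end down to z = -54 mm.
- plunger (a joint): How far the probe's sprung brass tip is pushed in, in m: 0 = out, 0.016 = bottomed out. Spring of 250 N/m with no preload: 2 N at half travel (8 mm).
- probe_tip (a point): Outermost point of the brass tip, on the probe's axis, 54 mm below the probe's origin when out; it moves with the plunger.
- holder: Fixed white block 80 x 80 x 60 mm (height) with an upright hole of 25 mm through its middle; the probe hangs in it with the collar resting on the block's top, its x and y axes within 0.1 rad of the block's. Origin at the centre of the underside.
- board: Fixed wooden chopping board 170 (x) x 200 (y) x 16 mm on a dark steel rest, sloping 20 degrees: its near (-x) edge is low, its far edge high. Origin at the centre of its underside, about 55 mm above the bench; x up the slope, z square out of the face (leaning 20 degrees from vertical towards -x); the face lies at z = 16 mm.
- spot (a point): Centre of the red ring (32 mm across, white inside, red dot in the middle) on the board's face, at (20, 30, 16) mm in the board's frame.
- mug: White ceramic mug, 80 mm across, 95 mm high, a bystander. Origin at the underside centre, z up.
- spoon: Green silicone spoon, 240 mm long, lying on the bench, a bystander. x along its length.
- tier: Tier of three round containers, blue, yellow and red from the bottom, 100 mm across, 138 mm high, a bystander. Origin at the underside centre, z up.
Things that resemble listed ones, but are neither listed nor needed, are in the scene too. Of the things shaped like the probe, the orange one is meant.

How it is judged:
On the way, in this order (a step that is already met when the one before it is completed fails the run):
1. the toggle is down while the probe still stands in its holder (value of joint switch above 0.8 rad and distance of probe from where it was at the start of the episode below 0.015 m), for 0.1 s.
2. the probe is held by the fingers, clear out of its holder (value of joint switch above 0.8 rad and height (world z) of probe_tip above 0.065 m and contact force between probe and holder below 0.05 N and contact force between the fingers and probe above 1 N), for 0.2 s.
At the end, for the whole second after the job is handed in: Toggle beyond 0.8 rad; fingers hold the probe still, clear of its holder, tip within 9 mm of the spot, axis within 8 degrees of square to the board, plunger 3 to 13 mm in, 0.4 to 6 N on the board, for the last second; mug, spoon and tier within 30 mm of their start (value of joint switch above 0.8 rad and distance between probe_tip and spot below 0.009 m and angle between the z axis of probe and the z axis of board, either way round below 0.14 rad and value of joint plunger between 0.003 and 0.013 m and contact force between probe and board between 0.4 and 6 N and contact force between the fingers and probe above 1 N and contact force between probe and holder below 0.05 N and linear speed of probe below 0.02 m/s and distance of each of mug, spoon, tier from where it was at the start of the episode below 0.03 m); the arm keeps its last pose, push and grip.
It fails at once if the probe is pressed hard on the board (over 12 N) (contact force between probe and board above 12 N).
It fails at once if mug, spoon or container tier is disturbed (shifted over 30 mm) (distance of any of mug, spoon, tier from where it was at the start of the episode above 0.03 m).
It fails at once if the mug or the tier is tipped (angle between any of mug, tier's own z axis and vertical above 0.3 rad).
It also fails if it takes over 64 s, if anything falls off the work surface, if the arm or the gripper's body presses on something with over 40 N, if the wrist force passes 120 N, or if a joint passes its speed limit or range.

ROBOT

A 6-joint arm with a two-finger parallel gripper is mounted at the origin on the work surface. World frame = base frame: x ahead of the robot, y to its left, z up, the work surface at z = 0. Lengths are in m, angles in rad, forces in N, time in s.
With the tool pointing down it reaches from about 0.275 to 0.85 m from the base axis. Payload 5.2 kg.
Tool frame: the origin (TCP) lies between the finger pads; the fingertips stand 19 mm ahead of it and the grasp point (between the pads) is the TCP; z points along the fingers, y is the line along which they close (so a half turn about z gives the same grasp; the last joint's range is limited). The gripper opens to 85 mm and grips with 20 to 120 N. Pads are 22 mm wide; open, the fingers measure 114 mm over their backs; the gripper's body (76 mm by 85 mm) begins 54 mm behind the grasp point. The pads swing forward as they close: fully open they stand 13 mm farther back than shut.
Start: joints at [-1.449, 0.259, 1.535, -0, 1.348, -0.203], TCP at [0.176, -0.521, 0.25] pointing down, gripper open.
Joint ranges: [-3.14, 3.14], [-0.91, 2.08], [0.19, 2.58], [-1.22, 4.36], [0.22, 2.71], [-3.12, 3.12]. Speed limits (rad/s): [2.57, 2.57, 3.14, 3.14, 3.14, 3.14].

INTERFACE

Orientations are given as a rotation vector (axis times angle).
In Python, from workcell import robot gives the robot as it stands. The module is installed in compiled form; this text tells all that it offers.
- The arm moves only by the shell command python3 -m jog 'ROWS' [FORCE]. ROWS is JSON, a list of rows, each a list of 7 numbers: the shift along the tool's x, y, z in units of 0.4 m (1.0 is 0.4 m), then the turn, a rotation vector about the tool's x, y, z in units of 90 degrees (1.0 is 90 degrees), then the gripper command: -1 is shut, 1 is fully open, values between are in proportion. In form: [[x, y, z, wx, wy, wz, fingers], ...]. A call has 1 to 10 rows; each row is the pose to reach, as a shift and turn from the pose commanded when the call began, along the tool's axes at that moment; what a row does not reach only later rows make up. A row lasts 1/10 s, in which the tool goes at most 50 mm and 8.59 degrees, less where a joint would pass 70% of its speed; a pose out of reach is approached as far as the arm can. A call with a number of a shift or a turn outside -1 to 1 is refused whole. A call with a gripper value outside its range is refused whole. The fingers move at their own pace and stop on an object; FORCE is the grip in N (left out, the last holds). Time passes only in rows, so rows that repeat a pose let the fingers close. It gives the time, the measured TCP pose, the force, the opening and the grip force at its end, in the units of the state.
- robot.observe(): the state, without advancing time (a new reading comes with each control period).
- robot.snapshot(name): name is "scene" or "top" or "wrist"; returns the picture (480x640x3 uint8, red, green, blue); there is no depth.
- robot.camera_model(name): a dict with "K" (3x3 intrinsics, pixels), "k1" (the pictures are not rectified: a ray, as slopes to the right and down, at radius r is drawn at 1 + k1 r^2 times it, then the intrinsics apply), "extrinsics" (4x4, takes a point from world to camera coordinates); the wrist camera has in their place "hand_eye" (4x4, takes a point from camera to tool coordinates, whose origin is the TCP and whose axes are the flange's). Camera axes: x right, y down, z forward; pixel columns grow to the right and rows downward; lengths in m; the calibration is good to about 2 mm. A picture is of the moment at which its call begins: read the wrist's pose just before it. camera_model takes no time and is no camera call.
- robot.finish_job(): hands the job in; it is judged then, once.
The state is a dict: "t": time; "q": joint angles; "qvel": joint speeds; "effort": joint torques, N m; "tool_pos": TCP position; "eef_rot": TCP orientation; "wrist_force": force on the tool from outside, world axes, zero at the start; "wrist_torque": the same for the moment, N m; "grip_width": opening from 0.0 (shut) to 1.0 (fully open); "grasp_force": force on a finger pad.
Only numpy, scipy, OpenCV 4.12 (cv2) and the standard library are available. Lean on these libraries where they do the work, as an engineer would, in place of code of your own. Each camera call takes 0.05 s, during which the arm holds its last target. There are 200 camera calls.

## Working session

There is one attempt and no reset: what is moved stays moved. The work goes in short steps, Python scripts to look and compute and a shell command to move; the robot and the scene stay as the last step left them, time stands still between calls to the robot, and variables do not carry over. Pictures are saved under pics/ and viewed, at most 10 in all, crops included, and the job is handed in when it is done.

```bash
mkdir -p pics; cat > h.py <<'E'
import numpy as np, cv2
from workcell import robot
from scipy.spatial.transform import Rotation as R
def snap(n,f):
    im=robot.snapshot(n); cv2.imwrite('pics/'+f,im[:,:,::-1]); return im
def cam(n):
    m=robot.camera_model(n); K=np.array(m['K']);k1=m['k1']
    if 'extrinsics' in m: T=np.linalg.inv(np.array(m['extrinsics']))
    else:
        s=robot.observe(); B=np.eye(4);B[:3,:3]=R.from_rotvec(s['eef_rot']).as_matrix();B[:3,3]=s['tool_pos']; T=B@np.array(m['hand_eye'])
    return K,k1,T
def ray(n,u,v,c=None):
    K,k1,T=c or cam(n)
    xd=np.linalg.solve(K,[u,v,1.])[:2]; x=xd.copy()
    for _ in range(30): x=xd/(1+k1*(x@x))
    d=T[:3,:3]@np.r_[x,1]; return T[:3,3],d/np.linalg.norm(d)
def atz(n,u,v,z,c=None):
    o,d=ray(n,u,v,c); return o+d*(z-o[2])/d[2]
def proj(n,P,c=None):
    K,k1,T=c or cam(n); p=np.linalg.inv(T)@np.r_[P,1]; x=p[:2]/p[2]; x=x*(1+k1*(x@x)); return (K@np.r_[x,1])[:2]
def tri(a,b):
    (o1,d1),(o2,d2)=a,b; A=np.c_[d1,-d2]; t=np.linalg.lstsq(A,o2-o1,rcond=None)[0]
    p,q=o1+t[0]*d1,o2+t[1]*d2; return (p+q)/2,np.linalg.norm(p-q)
def delta(P,Rm):
    "shift/turn in jog units from measured pose to target"
    s=robot.observe(); R0=R.from_rotvec(s['eef_rot']); 
    return np.round(R0.inv().apply(np.array(P)-s['tool_pos'])/.4,3),np.round((R0.inv()*R.from_matrix(Rm)).as_rotvec()/(np.pi/2),3)
E
python3 -c "
from h import *
np.set_printoptions(precision=3,suppress=True)
a=snap('scene','s1.png');b=snap('top','t1.png')
s=robot.observe();print(s)
for n in('scene','top'):print(n,cam(n))
print(robot.camera_model('wrist'))
"
```

```text
{'t': 0.1, 'q': array([-1.449,  0.259,  1.536, -0.   ,  1.348, -0.203]), 'qvel': array([-0.001, -0.002, -0.003,  0.   ,  0.001,  0.001]), 'effort': array([  0.002, -44.697, -29.125,  -0.   ,   0.006,   0.   ]), 'tool_pos': array([ 0.175, -0.521,  0.25 ]), 'eef_rot': array([-3.099, -0.508, -0.   ]), 'wrist_force': array([0.679, 0.083, 0.358]), 'wrist_torque': array([ 0.062, -0.017,  0.001]), 'grasp_force': 0.0, 'grip_width': 0.9973681382243439}
scene (array([[579.603,   0.   , 318.646],
       [  0.   , 579.603, 248.756],
       [  0.   ,   0.   ,   1.   ]]), -0.12019839464182135, array([[ 0.835,  0.381, -0.397,  1.161],
       [ 0.55 , -0.566,  0.614, -0.927],
       [ 0.009, -0.731, -0.682,  1.152],
       [ 0.   ,  0.   ,  0.   ,  1.   ]]))
top (array([[543.924,   0.   , 321.793],
       [  0.   , 543.924, 235.987],
       [  0.   ,   0.   ,   1.   ]]), -0.051362904241782734, array([[ 0.023, -0.996,  0.087,  0.439],
       [-1.   , -0.023, -0.001, -0.008],
       [ 0.003, -0.087, -0.996,  1.271],
       [ 0.   ,  0.   ,  0.   ,  1.   ]]))
{'K': array([[406.493,   0.   , 316.102],
       [  0.   , 406.493, 236.952],
       [  0.   ,   0.   ,   1.   ]]), 'k1': 0.006921995807359662, 'hand_eye': array([[ 0.   , -0.955, -0.298,  0.076],
       [ 1.   , -0.   ,  0.   ,  0.   ],
       [-0.   , -0.298,  0.955, -0.125],
       [ 0.   ,  0.   ,  0.   ,  1.   ]])}
```

View pics/s1.png

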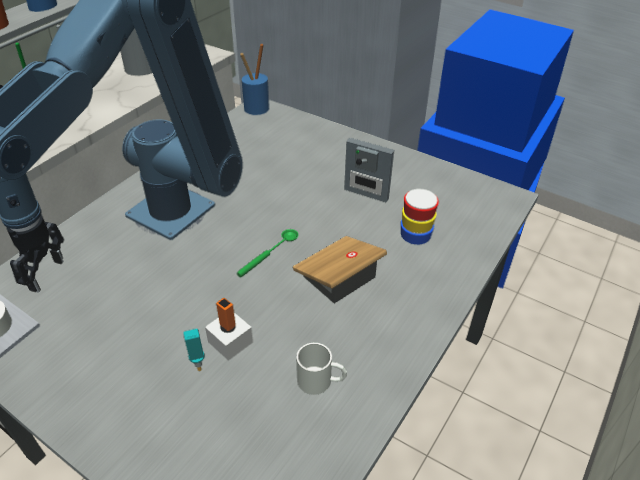

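View pics/t1.png

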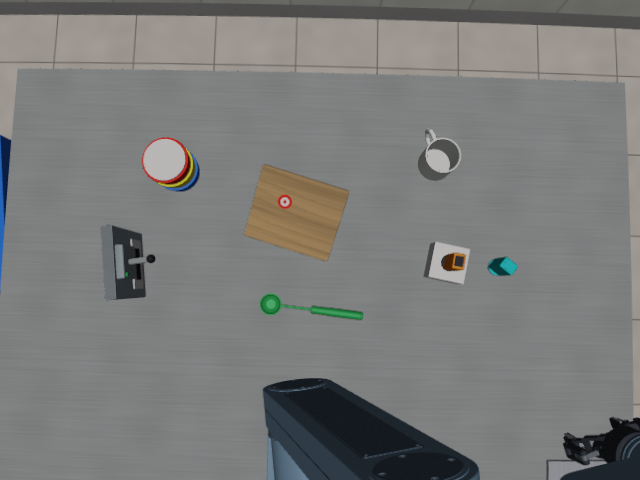

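Scene picture: the grey panel is near (368,170) and the orange probe in the white holder near (226,320). The teal look-alike stands at (193,345), and the board spot is at (351,255). In the top picture the toggle ball is at (151,259), the orange probe at (455,262), the teal look-alike at (503,266) and the spot at (285,201). Only the orange one in the white block fits the description, so I'll confirm it in an enlarged crop.

```bash
cat > mos.py <<'E'
from h import *
s=cv2.imread('pics/s1.png');t=cv2.imread('pics/t1.png')
def c(im,u,v,w=66,h=75): return cv2.resize(im[v:v+h,u:u+w],(w*4,h*4),interpolation=cv2.INTER_CUBIC)
a=[(t,420,225),(t,98,222),(t,252,170)]; b=[(s,190,292),(s,335,132),(s,318,218)]
m=np.vstack([np.hstack([c(*x) for x in a]),np.hstack([c(*x) for x in b])]);cv2.imwrite('pics/m1.png',m)
np.set_printoptions(precision=3,suppress=True)
print('spot',tri(ray('scene',351.5,254.5),ray('top',285,201.5)))
print('ball',tri(ray('scene',361,161),ray('top',151,259)))
E
python3 mos.py
```

```text
spot (array([0.618, 0.074, 0.073]), np.float64(0.0005472008654821011))
ball (array([0.483, 0.338, 0.174]), np.float64(0.007350917148521515))
```

View pics/m1.png

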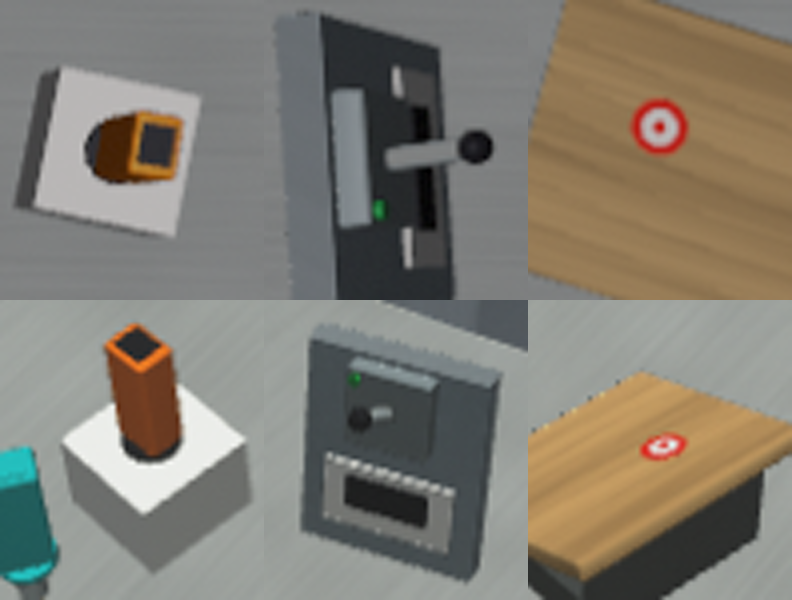

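The crops confirm it: the orange probe stands in the white block, the teal one is loose beside it, and the toggle is on the grey panel. Next I'll work out the frames.

```bash
cat > meas.py <<'E'
from h import *
np.set_printoptions(precision=4,suppress=True)
T=lambda pts,z:np.array([atz('top',420+a/4,225+b/4,z) for a,b in pts])
h=T([(62,66),(202,95),(175,237),(33,206)],.06);print('holder',h.mean(0),np.linalg.norm(np.diff(h,axis=0),axis=1))
for e in(h[1]-h[0],h[2]-h[1],h[2]-h[3]):print(np.degrees(np.arctan2(e[1],e[0])))
p=T([(133,110),(182,115),(178,181),(128,178)],.146);print('probe top',p.mean(0),np.linalg.norm(np.diff(p,axis=0),axis=1))
for e in(p[1]-p[0],p[2]-p[1],p[2]-p[3]):print(np.degrees(np.arctan2(e[1],e[0])))
print('spot',tri(ray('scene',351.75,254.5),ray('top',284.75,201.75)))
print('ball',tri(ray('scene',359,161.7),ray('top',150.75,258.75)))
a,b=atz('scene',347,142,.19),atz('scene',393.5,153.75,.19);print('panel scene',a,b,np.linalg.norm(a-b),np.degrees(np.arctan2(*(b-a)[1::-1])))
a,b=atz('top',112.5,225.75,.19),atz('top',118,299,.19);print('panel top',a,b,np.linalg.norm(a-b),np.degrees(np.arctan2(*(b-a)[1::-1])))
# board: fit yaw, pos
from scipy.optimize import least_squares
px=np.array([(264,164),(349,190),(327,261),(244,236)])
c=cam('top')
def B(x):
    return R.from_euler('z',x[3])*R.from_euler('y',-20,degrees=True)
loc=np.array([(85,100,16),(85,-100,16),(-85,-100,16),(-85,100,16)])/1e3
def f(x): return np.concatenate([proj('top',B(x).apply(l)+x[:3],c)-q for l,q in zip(loc,px)]+[[(x[2]-.055)*2000]])
r=least_squares(f,[.6,.05,.055,-.2]);x=r.x;print('board',x,np.degrees(x[3]),r.fun);print('spot from board',B(x).apply([.02,.03,.016])+x[:3])
print('z axis',B(x).apply([0,0,1]))
print('spoon',atz('top',270,304,.01),atz('top',362,316,.01));print('mug',atz('top',440,155,.095),'tier',atz('top',166,160,.138))
E
python3 meas.py
```

```text
holder [ 0.4914 -0.2956  0.06  ] [0.0803 0.081  0.0811]
-100.4119214361456
169.2322230013238
-101.0624092429371
probe top [ 0.4906 -0.2945  0.146 ] [0.0257 0.0344 0.0261]
-94.53954743274127
176.56217389057858
-92.19681576098328
spot (array([0.6183, 0.0752, 0.0719]), np.float64(0.0002493802700417536))
ball (array([0.4807, 0.3371, 0.172 ]), np.float64(0.00044466758792595644))
panel scene [0.4095 0.3847 0.19  ] [0.5572 0.4083 0.19  ] 0.14954358542557286 9.080020126252958
panel top [0.5443 0.4123 0.19  ] [0.3983 0.3933 0.19  ] 0.14724734743451326 -172.5607219916036
board [ 0.5983  0.0486  0.055  -0.2785] -15.955781153087704 [-1.4419 -0.3538  0.8913  0.4308  0.8416  0.5251 -0.281  -0.6383 -0.0656]
spot from board [0.6194 0.0738 0.0768]
z axis [-0.3288  0.094   0.9397]
spoon [0.3891 0.1066 0.01  ] [ 0.3665 -0.1058  0.01  ]
mug [ 0.7271 -0.2659  0.095 ] tier [0.6924 0.3258 0.138 ]
```

```bash
python3 -m jog '[[0.77,-0.98,0,0,0,-0.885,-1],[0.77,-0.98,0,0,0,-0.885,-1],[0.77,-0.98,0,0,0,-0.885,-1],[0.77,-0.98,0,0,0,-0.885,-1],[0.77,-0.98,0,0,0,-0.885,-1],[0.77,-0.98,0,0,0,-0.885,-1],[0.77,-0.98,0,0,0,-0.885,-1],[0.77,-0.98,0,0,0,-0.885,-1],[0.77,-0.98,0,0,0,-0.885,-1],[0.77,-0.98,0,0,0,-0.885,-1]]' 40
cat > d.py <<'E'
import sys; from h import *
x,y,z,yaw=map(float,sys.argv[1:5]); print(*delta([x,y,z],(R.from_euler('z',yaw,degrees=True)*R.from_rotvec([np.pi,0,0])).as_matrix()))
E
python3 d.py .481 .335 .25 98.3
```

```text
t: 1.1
tool_pos: [0.3423, -0.0494, 0.2504]
eef_rot: [2.05, 2.38, 0.0]
wrist_force: [1.3, -0.9, 0.5]
grip_width: 0.0
grasp_force: 0.0
[0.899 0.485 0.001] [0.    0.    0.002]
```

```bash
python3 -m jog '[[0.9,0.485,0,0,0,0,-1],[0.9,0.485,0,0,0,0,-1],[0.9,0.485,0,0,0,0,-1],[0.9,0.485,0,0,0,0,-1],[0.9,0.485,0,0,0,0,-1],[0.9,0.485,0,0,0,0,-1],[0.9,0.485,0,0,0,0,-1],[0.9,0.485,0,0,0,0,-1],[0.9,0.485,0,0,0,0,-1],[0.9,0.485,0,0,0,0,-1]]'
python3 d.py .481 .335 .25 98.3
python3 -c "
from h import *
s=robot.observe();c=cam('wrist');cc=(c)
for n,P in (('ball',[.481,.337,.172]),('tip',np.array(s['tool_pos'])+[0,0,-.019])):print(n,proj('wrist',P,c))
snap('wrist','w1.png')
snap('scene','s2.png')
"
```

```text
t: 2.1
tool_pos: [0.4822, 0.3338, 0.249]
eef_rot: [-2.052, -2.378, 0.003]
wrist_force: [-0.4, -0.5, -0.2]
grip_width: 0.001
grasp_force: 0.0
[ 0.003 -0.003 -0.002] [-0.001  0.     0.001]
ball [315.86748232 253.64173138]
tip [317.46276884 311.50905131]
```

View pics/w1.png

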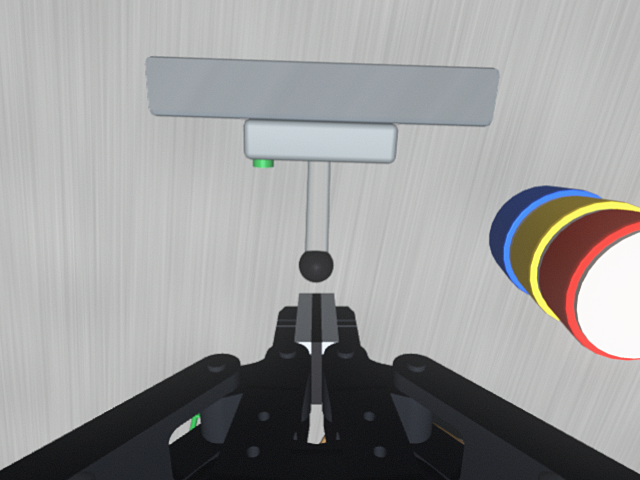

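The wrist view shows the ball at (316,266), 12 px nearer than predicted, so it stands about 5 mm farther out. I'll shift outward by 5 mm and push down.

```bash
python3 -m jog '[[-0.012,0,0.05,0,0,0,-1],[-0.012,0,0.1,0,0,0,-1],[-0.012,0,0.12,0,0,0,-1],[-0.012,0,0.145,0,0,0,-1],[-0.012,0,0.17,0,0,0,-1],[-0.012,0,0.195,0,0,0,-1],[-0.012,0,0.215,0,0,0,-1],[-0.012,0,0.235,0,0,0,-1],[-0.012,0,0.247,0,0,0,-1],[-0.012,0,0.247,0,0,0,-1]]'
python3 -c "
from h import *
snap('wrist','w2.png')"
```

```text
t: 3.2
tool_pos: [0.4827, 0.3281, 0.1506]
eef_rot: [-2.055, -2.375, 0.002]
wrist_force: [-0.1, 1.2, 0.8]
grip_width: 0.007
grasp_force: 0.0
```

View pics/w2.png

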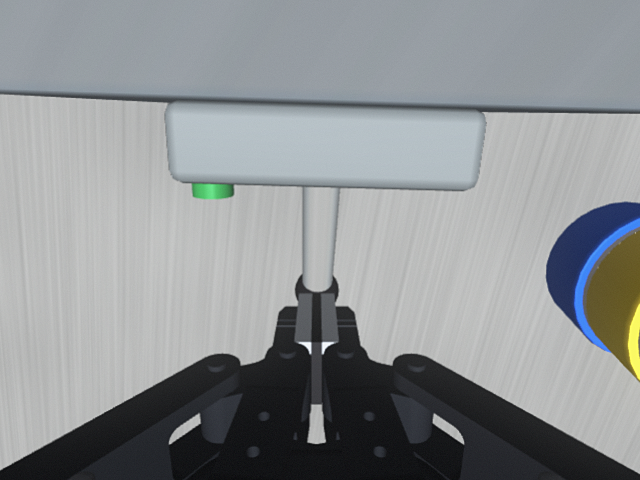

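The ball at (316,292) sits under the fingertips. I'll push a few mm further to reach the stop.

```bash
python3 -m jog '[[0,0,0.008,0,0,0,-1],[0,0,0.008,0,0,0,-1]]'; python3 -m jog '[[0,0,0.005,0,0,0,-1],[0,0,0.005,0,0,0,-1]]'
```

```text
t: 3.45
tool_pos: [0.4833, 0.3282, 0.1488]
eef_rot: [-2.055, -2.376, -0.001]
wrist_force: [-1.0, 1.0, 4.4]
grip_width: 0.0
grasp_force: 1.9
t: 3.65
tool_pos: [0.4834, 0.3284, 0.1482]
eef_rot: [2.055, 2.376, 0.003]
wrist_force: [-3.7, -0.9, 11.6]
grip_width: -0.001
grasp_force: 5.7
```

Switch is on its stop, with resistance at 11.6 N. Now I'll back off upward and go to the probe.

```bash
python3 -m jog '[[0,0,-0.12,0,0,0,-0.5],[0,0,-0.24,0,0,0,0],[0,0,-0.3,0,0,0,1],[-0.78,-0.1,-0.3,0,0,0.148,1],[-0.78,-0.1,-0.3,0,0,0.148,1],[-0.78,-0.1,-0.3,0,0,0.148,1],[-0.78,-0.1,-0.3,0,0,0.148,1],[-0.78,-0.1,-0.3,0,0,0.148,1],[-0.78,-0.1,-0.3,0,0,0.148,1],[-0.78,-0.1,-0.3,0,0,0.148,1]]'
python3 d.py .491 -.295 .26 85
```

```text
t: 4.65
tool_pos: [0.4883, 0.0091, 0.2663]
eef_rot: [2.321, 2.115, -0.002]
wrist_force: [0.3, 0.5, 0.1]
grip_width: 1.0
grasp_force: 0.0
[-0.756  0.077  0.017] [ 0.     0.001 -0.003]
```

```bash
python3 -m jog '[[-0.756,0.077,0.017,0,0,0,1],[-0.756,0.077,0.017,0,0,0,1],[-0.756,0.077,0.017,0,0,0,1],[-0.756,0.077,0.017,0,0,0,1],[-0.756,0.077,0.017,0,0,0,1],[-0.756,0.077,0.017,0,0,0,1],[-0.756,0.077,0.017,0,0,0,1],[-0.756,0.077,0.017,0,0,0,1],[-0.756,0.077,0.017,0,0,0,1]]'
python3 d.py .491 -.295 .26 85
python3 -c "
from h import *
c=cam('wrist')
for z in(.06,.146):print(proj('wrist',[.491,-.295,z],c))
for p in[(-15,-13),(15,13),(17,-13)]:
  P=R.from_euler('z',-5,degrees=True).apply([p[0]/1e3,p[1]/1e3,0])+[.491,-.295,.146];print(p,proj('wrist',P,c))
snap('wrist','w3.png');a=robot.snapshot('scene')
m=cv2.resize(a[125:215,320:440],(480,360))[:,:,::-1];w=cv2.imread('pics/w3.png')
w=cv2.resize(w[100:450,170:470],(0,0),fx=1,fy=1);o=np.zeros((360,780,3),np.uint8);o[:350,:300]=w;o[:,300:]=m;cv2.imwrite('pics/m3.png',o)"
```

```text
t: 5.55
tool_pos: [0.4925, -0.2892, 0.2592]
eef_rot: [-2.316, -2.121, -0.001]
wrist_force: [-0.0, 0.6, 0.9]
grip_width: 1.003
grasp_force: 0.0
[-0.015 -0.003 -0.002] [-0.    -0.001 -0.   ]
[315.42403363 214.34902852]
[315.13980733 248.21811142]
(-15, -13) [291.30502034 267.80128315]
(15, 13) [339.71774252 228.0252277 ]
(17, -13) [342.20673854 267.78702613]
```

View pics/m3.png

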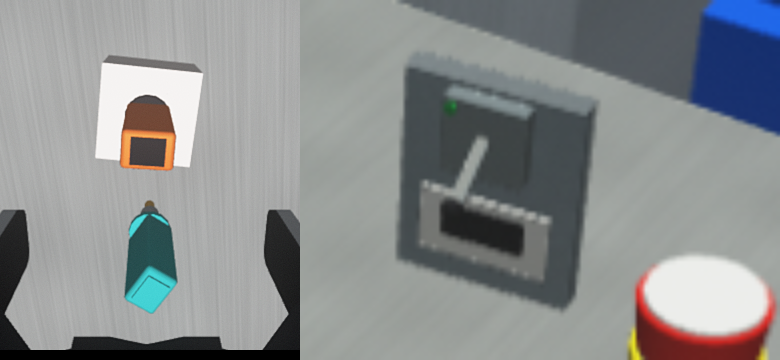

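The toggle is down (right crop, lever pointing down from (480,140) to (455,200)). The orange handle top is at wrist (318,250), 3 px from the prediction and aligned. I'll descend and grip.

```bash
python3 -m jog '[[0,0.002,0.08,0,0,0,1],[0,0.002,0.16,0,0,0,1],[0,0.002,0.24,0,0,0,1],[0,0.002,0.3,0,0,0,1],[0,0.002,0.35,0,0,0,1],[0,0.002,0.372,0,0,0,1],[0,0.002,0.372,0,0,0,1],[0,0.002,0.372,0,0,0,1]]'
python3 d.py .492 -.295 .11 85
```

```text
t: 6.45
tool_pos: [0.494, -0.2904, 0.1118]
eef_rot: [2.315, 2.121, 0.0]
wrist_force: [0.5, -1.2, -0.5]
grip_width: 1.004
grasp_force: 0.0
[-0.012 -0.004  0.004] [ 0.001  0.001 -0.   ]
```

```bash
python3 -m jog '[[0,0,0,0,0,0,0.4],[0,0,0,0,0,0,0],[0,0,0,0,0,0,-0.5],[0,0,0,0,0,0,-1],[0,0,0,0,0,0,-1],[0,0,0,0,0,0,-1],[0,0,0,0,0,0,-1],[0,0,0,0,0,0,-1],[0,0,0,0,0,0,-1],[0,0,0,0,0,0,-1]]' 40
```

```text
t: 7.45
tool_pos: [0.4935, -0.2909, 0.1114]
eef_rot: [2.317, 2.12, -0.0]
wrist_force: [-2.2, 0.7, 5.6]
grip_width: 0.395
grasp_force: 38.1
```

```bash
python3 -m jog '[[0,0,-0.03,0,0,0,-1],[0,0,-0.08,0,0,0,-1],[0,0,-0.14,0,0,0,-1],[0,0,-0.22,0,0,0,-1],[0,0,-0.3,0,0,0,-1],[0,0,-0.36,0,0,0,-1],[0,0,-0.36,0,0,0,-1],[0,0,-0.36,0,0,0,-1],[0,0,-0.36,0,0,0,-1]]'
python3 -c "
from h import *
print(robot.observe()['tool_pos'])
a=snap('scene','s4.png');b=snap('top','t4.png');snap('wrist','w4.png')
for n in('scene','top'):
  s=robot.observe()['tool_pos']; print(proj(n,s-[0,0,.104]),proj(n,s))
A=cv2.resize(a[190:390,150:300],(0,0),fx=3,fy=3);B=cv2.resize(b[200:320,400:515],(0,0),fx=3,fy=3)
o=np.zeros((600,800,3),np.uint8);o[:,:450]=A;o[:360,450:795]=B;cv2.imwrite('pics/m4.png',o[:,:,::-1])"
```

```text
t: 8.35
tool_pos: [0.4926, -0.2899, 0.253]
eef_rot: [-2.315, -2.119, 0.0]
wrist_force: [-0.5, -0.6, -1.5]
grip_width: 0.4
grasp_force: 38.4
[ 0.49259972 -0.28993566  0.25301952]
[225.75380936 299.62706473] [220.9245749  267.91118606]
[457.08789351 260.30665353] [470.92427009 257.93546818]
```

View pics/m4.png

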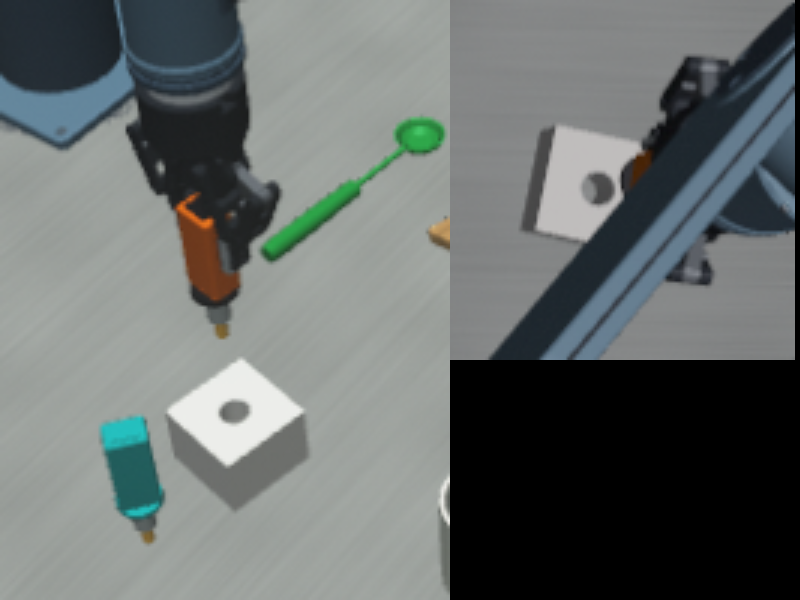

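The probe hangs clear of its holder, tip at scene (224,302). Next I'll compute the approach to the spot.

```bash
cat > goal.py <<'E'
import sys; from h import *
np.set_printoptions(precision=4,suppress=True)
gap,dx=float(sys.argv[1]),float(sys.argv[2])
spot=np.array(eval(sys.argv[3])) if len(sys.argv)>3 else np.array([.6185,.0745,.0755])
n=R.from_euler('z',-.2785).apply(R.from_euler('y',-20,degrees=True).apply([0,0,1]))
ax=np.cross([0,0,1],n);ax*=np.radians(20)/np.linalg.norm(ax)
Rt=R.from_rotvec(ax)*R.from_euler('z',85,degrees=True)*R.from_rotvec([np.pi,0,0])
off=np.array([dx,0,.1054])
P=spot+n*gap-Rt.apply(off); print('TCP goal',P); print(*delta(P,Rt.as_matrix()))
s=robot.observe();tip=s['tool_pos']+R.from_rotvec(s['eef_rot']).apply(off)
print('tip now',tip,'scene px',proj('scene',tip),'off spot, board frame', (R.from_euler('z',-.2785)*R.from_euler('y',-20,degrees=True)).inv().apply(tip-spot))
print('axis err',np.degrees(np.arccos(min(1,-R.from_rotvec(s['eef_rot']).apply([0,0,1])@n))))
E
for d in 0 -.002 -.004; do python3 goal.py .03 $d|grep now; done; python3 goal.py .03 -.004
```

```text
tip now [ 0.4926 -0.2899  0.1477] scene px [225.7965 299.9327] off spot, board frame [ 0.0051 -0.385   0.075 ]
tip now [ 0.4924 -0.2919  0.1477] scene px [225.187  300.4314] off spot, board frame [ 0.0054 -0.387   0.0749]
tip now [ 0.4922 -0.2939  0.1477] scene px [224.5766 300.9309] off spot, board frame [ 0.0058 -0.3889  0.0747]
TCP goal [0.5744 0.0912 0.2025]
[0.967 0.119 0.128] [-0.22  -0.043 -0.001]
tip now [ 0.4922 -0.2939  0.1477] scene px [224.5766 300.9309] off spot, board frame [ 0.0058 -0.3889  0.0747]
axis err 20.15384981465626
```

```bash
python3 -m jog '[[0.967,0.119,0,-0.22,-0.043,0,-1],[0.967,0.119,0,-0.22,-0.043,0,-1],[0.967,0.119,0,-0.22,-0.043,0,-1],[0.967,0.119,0,-0.22,-0.043,0,-1],[0.967,0.119,0,-0.22,-0.043,0,-1],[0.967,0.119,0,-0.22,-0.043,0,-1],[0.967,0.119,0,-0.22,-0.043,0,-1],[0.967,0.119,0,-0.22,-0.043,0,-1],[0.967,0.119,0.06,-0.22,-0.043,0,-1],[0.967,0.119,0.12,-0.22,-0.043,0,-1]]'
python3 -m jog '[[0,0,0,0,0,0,-1],[0,0,0,0,0,0,-1]]'
python3 goal.py .03 -.004
python3 -c "
from h import *
c=cam('wrist');print('spot px',proj('wrist',[.6185,.0745,.0755],c))
s=robot.observe()
for d in(0,-.004): print('tip px',proj('wrist',s['tool_pos']+R.from_rotvec(s['eef_rot']).apply([d,0,.1054]),c))
w=snap('wrist','w5.png');a=snap('scene','s5.png')
o=np.zeros((480,800,3),np.uint8);o[:,:400]=w[:,120:520];o[:,400:]=cv2.resize(a[195:291,300:380],(400,480));cv2.imwrite('pics/m5.png',o[:,:,::-1])"
```

```text
t: 9.5
tool_pos: [0.5749, 0.0927, 0.2059]
eef_rot: [2.084, 1.914, 0.264]
wrist_force: [-0.1, -0.7, -1.9]
grip_width: 0.398
grasp_force: 38.7
t: 9.7
tool_pos: [0.5745, 0.0904, 0.206]
eef_rot: [2.088, 1.912, 0.26]
wrist_force: [0.7, 0.1, -0.7]
grip_width: 0.396
grasp_force: 38.6
TCP goal [0.5744 0.0912 0.2025]
[ 0.002 -0.003  0.008] [ 0.     0.001 -0.   ]
tip now [0.6088 0.0764 0.1073] scene px [349.5016 243.2704] off spot, board frame [ 0.0016 -0.0009  0.0333]
axis err 0.10889538368697202
spot px [313.77719307 231.24042369]
tip px [315.89613071 242.65448379]
tip px [315.89692274 248.99758509]
```

View pics/m5.png

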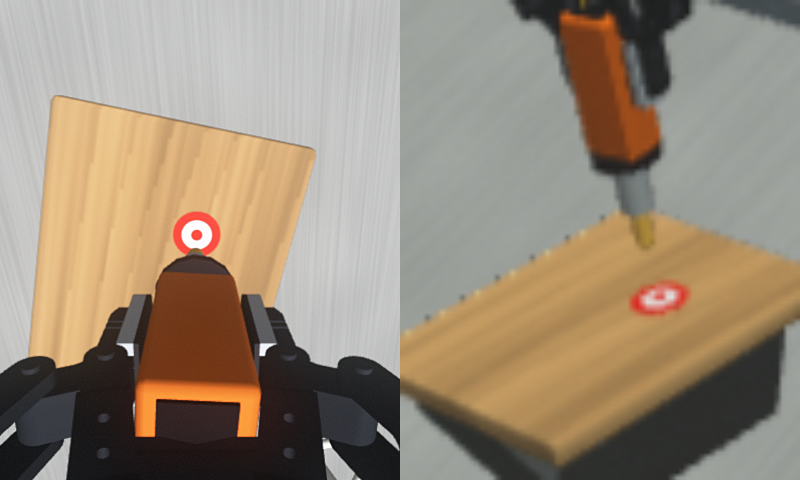

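Wrist view: the tip at (316,249) matches the model. The spot at (316,235) lies about 2 mm nearer than predicted, so I'll correct for that and descend to just above it.

```bash
python3 -m jog '[[-0.004,0,0.02,0,0,0,-1],[-0.004,0,0.04,0,0,0,-1],[-0.004,0,0.055,0,0,0,-1],[-0.004,0,0.065,0,0,0,-1],[-0.004,0,0.065,0,0,0,-1],[-0.004,0,0.065,0,0,0,-1]]'
cat > frc.py <<'E'
from h import *
n=np.array([-.3288,.094,.9397]);F=[]
for i in range(12):
    robot.snapshot('top');s=robot.observe();F.append(s['wrist_force']@n)
print('Fn',np.mean(F),np.std(F)/12**.5)
E
python3 frc.py; python3 goal.py 0 -.004 | tail -2
python3 -m jog '[[0,0,0.01,0,0,0,-1],[0,0,0.02,0,0,0,-1],[0,0,0.03,0,0,0,-1],[0,0,0.03,0,0,0,-1],[0,0,0.03,0,0,0,-1]]'
python3 frc.py; python3 goal.py 0 -.004 | tail -2
```

```text
t: 10.4
tool_pos: [0.5833, 0.0864, 0.1822]
eef_rot: [2.087, 1.911, 0.262]
wrist_force: [-0.9, -0.5, -0.9]
grip_width: 0.4
grasp_force: 38.7
Fn -1.2447790304183013 0.10428465389524647
tip now [0.6179 0.0724 0.0838] scene px [351.2304 251.8115] off spot, board frame [ 0.0028 -0.0022  0.0078]
axis err 0.18764089602350398
t: 11.5
tool_pos: [0.5873, 0.0853, 0.171]
eef_rot: [2.087, 1.911, 0.262]
wrist_force: [-0.7, 0.2, -0.2]
grip_width: 0.391
grasp_force: 38.8
Fn -0.17217100331503457 0.14690643587075478
tip now [0.6218 0.0712 0.0725] scene px [352.0631 255.6716] off spot, board frame [ 0.0028 -0.0023 -0.0042]
axis err 0.1828545895925256
```

Contact is confirmed: about 1.07 N, so 4.3 mm of travel, matching the geometry (4.2 mm). I'll press 4 mm more and look.

```bash
python3 -m jog '[[0,0,0.005,0,0,0,-1],[0,0,0.01,0,0,0,-1],[0,0,0.01,0,0,0,-1],[0,0,0.01,0,0,0,-1]]'
python3 frc.py; python3 goal.py 0 -.004 | tail -2
python3 -c "
from h import *
w=snap('wrist','w6.png');a=snap('scene','s6.png')
o=np.zeros((480,800,3),np.uint8);o[:,:400]=cv2.resize(w[180:300,266:366],(400,480));o[:,400:]=cv2.resize(a[195:291,300:380],(400,480));cv2.imwrite('pics/m6.png',o[:,:,::-1])"
```

```text
t: 12.5
tool_pos: [0.5887, 0.0849, 0.1674]
eef_rot: [2.087, 1.91, 0.262]
wrist_force: [-1.1, 0.3, 1.1]
grip_width: 0.402
grasp_force: 38.9
Fn 0.9162583093381266 0.14454650229572458
tip now [0.6232 0.0708 0.0688] scene px [352.3633 256.9431] off spot, board frame [ 0.0029 -0.0022 -0.0082]
axis err 0.18793967400156444
```

View pics/m6.png

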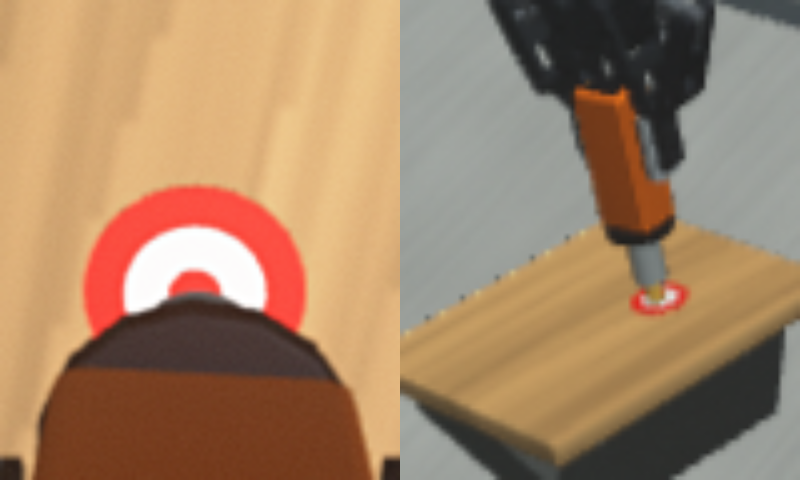

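The tip sits on the red dot (scene crop (656,298)), pushed in about 8.5 mm at about 2.2 N. I'm handing in.

```bash
python3 -c "
from h import *
print(robot.finish_job())"
```

```text
the job is handed in; nothing more can be done
None
```

The job is handed in, though no verdict came back: the toggle is fully down, and the gripper holds the orange probe square on the red spot with the tip pressed in about 8.5 mm (about 2.2 N).

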